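# Check a lab trolley's hand brake lever

## Task

Check the hand brake of the instrument trolley: without grasping anything, press the red brake lever in towards the push bar with the outside of the fingers until the brake bites and it stops short of the bar, and keep it pressed there firmly, at about 15 N, for two seconds. Then ease it back out to rest without letting it snap, and finish clear. Never take the lever between the fingers or strain it beyond 35 N, and leave the things on the trolley where they stand.

Things in the scene. Friction and masses are not known exactly. Their poses are not given: they have to be found in the camera images.
- lever_press (a point): Where to press: on the centreline of the red brake lever's level blade, 165 mm above work surface and trolley shelf; turns with the lever. x: square to the blade, away from the bar (within 0.25 rad of robot +x at rest), so press the outer face towards -x; y: along the blade to the pivot; z: up. Blade 9 mm thick, 14 mm high, straight from 55 mm nearer the pivot to 27 mm nearer the tip.
- lever_tip (a point): Centre of the 18 mm ball at the free end of the lever, 46 mm from lever_press. The lever lies on the far side of the push bar from the robot. Nothing is above it, only things under 40 mm high stand on the shelf below it, and its outer side is clear for 100 mm at its height.
- lever_pivot (a point): The lever's fixed upright pivot axis, at lever height, on the aluminium clamp on the push bar. x: square to the bar, away from it; y: along the bar; z: up. lever_press at rest lies at x +20, y -95 mm from here.
- bar_grip (a point): On the axis of the level push bar, inside its black rubber grip (33 mm diameter), 76 mm from the resting lever_press, at the same height. The clamp beside it is 40 mm in diameter, the bare steel bar 25 mm. Fixed; axes as lever_pivot.
- lever (a joint): Lever angle, rad: 0 at rest (sprung out), growing as it is pressed to the bar. A light spring (1.5 to 3.5 N at lever_press) works over the free travel; then the brake bites, at 0.13 to 0.23 rad: it differs by trolley and must be felt. From there it stiffens, giving about 5 mm more at lever_press for 15 N, and stays over 10 mm short of the grip. Let go, it snaps back.
- bottle_center (a point): Bystander: centre (88 mm up) of a loose glass bottle with a red cap, 86 mm across, 176 mm tall, upright on the trolley's top shelf, beyond the lever.
- coil_center (a point): Bystander: centre (17 mm up) of a loose off-white reactor coil former, a ring of 84 mm outer diameter, 34 mm high, flat on the top shelf.
- tipbox_center (a point): Bystander: centre (18 mm up) of a loose yellow box, 75 x 115 x 36 mm, flat on the top shelf.

How it is judged:
On the way:
1. the lever is pressed in by the fingers until the brake bites and is kept there, still and firm, for 1.5 s (value of joint lever above 0.12 rad and velocity of joint lever between -0.3 and 0.3 rad/s and contact force between the fingers and lever above 9 N), for 1.5 s.
At the end, for the whole second after the job is handed in: The lever has been pressed against the bite by the fingers with 9 to 35 N for at least 1.5 s, and is now back out at rest (below 0.03 rad); bottle, coil and yellow box are within 12 mm of where they stood (value of joint lever below 0.03 rad and not (distance of bottle_center from where it was at the start of the episode above 0.012 m) and not (distance of coil_center from where it was at the start of the episode above 0.012 m) and not (distance of tipbox_center from where it was at the start of the episode above 0.012 m)); the robot touches nothing.
It fails at once if the lever is strained by more than 35 N (contact force between any of the fingers, the arm and lever above 35 N).
It fails at once if the lever is taken between the fingers or pulled with their insides (the grasp point lies at the lever's height, not outside the blade) instead of being pressed with their outside (contact force between the fingers and lever above 1 N and x of the grasp point in the frame of lever_press below 0.003 m and z of the grasp point in the frame of lever_press between -0.02 and 0.02 m).
It fails at once if the lever is let go and snaps back faster than 2.5 rad/s (velocity of joint lever below -2.5 rad/s).
It fails at once if a bystander is moved or lifted by more than 12 mm (distance of any of bottle_center, coil_center, tipbox_center from where it was at the start of the episode above 0.012 m).
It also fails if it takes over 51 s, if anything falls off the work surface, if the arm or the gripper's body presses on something with over 40 N, if the wrist force passes 120 N, or if a joint passes its speed limit or range.

## Robot

A 7-joint arm with a two-finger parallel gripper is mounted at the origin on the work surface. World frame = base frame: x ahead of the robot, y to its left, z up, the work surface at z = 0. Lengths are in m, angles in rad, forces in N, time in s.
With the tool pointing down it reaches from about 0.4 to 0.85 m from the base axis. Payload 10.4 kg.
Tool frame: the origin (TCP) lies midway between the tips of the shut fingers; the grasp point (between the pads) lies 19 mm behind it (robot.grip_depth is the distance from the TCP to the grasp point, in m); z points along the fingers, y is the direction in which the jaws open and shut (so a half turn about z gives the same grasp; the last joint's range is limited). The gripper opens to 87 mm and grips with 3 to 60 N. Pads are 19 mm wide; open, the fingers measure 117 mm over their backs; the gripper's body (75 mm by 190 mm) begins 51 mm behind the grasp point.
Start: joints at [1.322, 0.332, -0.065, 1.46, 0.022, 1.35, -0.088], TCP at [0.14, -0.609, 0.192] pointing down, gripper open.
Joint ranges: [-2.6, 2.6], [-0.5, 2.12], [-1.47, 1.34], [0.16, 2.42], [-1.27, 4.41], [0.06, 2.06], [-2.6, 2.6]. Speed limits (rad/s): [2.22, 2.22, 2.79, 2.79, 3.14, 3.14, 3.14].

## Interface

Orientations are given as [roll, pitch, yaw] about the fixed x, y, z axes, in that order (R = Rz(yaw) Ry(pitch) Rx(roll)).
In Python, from plant import robot, grab_frame, nets gives the robot as it stands. The module is installed in compiled form; this text tells all that it offers.
- The arm moves only by the tool drive_tool, never from a script. Its argument "series" is a list of rows, each an object with "travel": the shift along the tool's x, y, z in mm, a list of three; "twist": the turn, a rotation vector about the tool's x, y, z in degrees, a list of three; "grip": the opening, from -1 (shut) to 1 (fully open). In form: [{"travel": [tx, ty, tz], "twist": [rx, ry, rz], "grip": grip}, ...]. A call has exactly 5 rows; each row is the pose to reach, as a shift and turn from the pose measured when the call began, along the tool's axes at that moment; what a row does not reach only later rows make up. A row lasts 1/8 s, in which the tool goes at most 62.5 mm and 10.7 degrees, less where a joint would pass 70% of its speed; a pose out of reach is approached as far as the arm can. A call with a gripper value outside its range is refused whole. The fingers move at their own pace and stop on an object; "grip_force" is the grip in N (left out, the last holds). Time passes only in rows, so rows that repeat a pose let the fingers close, or fill a call up. It gives the time, the measured TCP pose, the force and the opening at its end, in the units of the state.
- robot.get_state(): the state, without advancing time (a new reading comes with each control period).
- grab_frame(name): name is "scene" or "side" or "wrist"; returns a dict with "pixels" (384x512x3 uint8, red, green, blue), "mtx" (3x3 intrinsics, pixels), "rvec" (rotation vector, rad) and "tvec" (3), from world to camera coordinates, as OpenCV has them; the wrist camera has in their place "mount" (4x4, takes a point from camera to tool coordinates, whose origin is the TCP and whose axes are the flange's). Camera axes: x right, y down, z forward; pixel columns grow to the right and rows downward; lengths in m; the calibration is good to about 2 mm. The wrist camera is an equidistant fisheye: a pixel r from the principal point sees the ray r / f radians off the axis. A picture is of the moment at which its call begins: read the wrist's pose just before it. There is no depth.
- robot.job_done(): hands the job in, once; it reports no verdict.
Trained networks look in a picture, given as the dict that the camera call returned (one of the last four; its "shot" number tells which), for a name from the list of things; names that differ only in an ending like _2 or _b are one class to them, and where a whole thing is asked for, a point or a joint stands for the part that bears it (a point fixed in the world has none). Each returns a list of dicts, best first, with "confidence" (0 to 1); they miss things now and then, are a little off and sometimes report something else, mostly with a low value. They report only what shows in the picture. A call takes as long as a camera call.
- nets.recognise(picture, query): "rect" ([centre column, centre row, width, height] in pixels, round what is visible of it).
- nets.trace(picture, query): "region" (384x512 bool, what is visible of it) and "rect" ([centre column, centre row, width, height] in pixels, round what is visible of it).
- nets.place_of(picture, query): "xy" ([column, row] in pixels: a listed point, or the origin of a listed thing).
The state is a dict: "time_s": time; "joint_pos": joint angles; "qd": joint speeds; "effort": joint torques, N m; "ee_pos": TCP position; "orientation": TCP orientation; "ft_force": force on the tool from outside, world axes, zero at the start; "torque": the same for the moment, N m; "width": finger opening in m.
Only numpy, scipy, OpenCV 4.12 (cv2) and the standard library are available. Lean on these libraries where they do the work, as an engineer would, in place of code of your own. Each camera call takes 0.05 s, during which the arm holds its last target.

## Working session

There is one attempt and no reset: what is moved stays moved. The work goes in short steps, Python scripts to look and compute and a tool call to move; the robot and the scene stay as the last step left them, time stands still between calls to the robot, and variables do not carry over. Pictures are saved under pics/ and viewed, and the job is handed in when it is done.

Besides the shell and the picture viewer there is one more tool, called after "Call:" as a command line: name --argument value ..., lists and objects as JSON in quotes. drive_tool: Moves the arm, as the interface text tells. Its arguments: {"type":"object","properties":{"series":{"type":"array"},"grip_force":{"type":"number"}},"required":["series"]}

```bash
mkdir -p pics
cat > h.py <<'E'
from plant import robot, grab_frame, nets
import numpy as np, cv2
from scipy.spatial.transform import Rotation as R
def save(p,n): cv2.imwrite('pics/'+n,p['pixels'][:,:,::-1])
def ray(p,xy):
    Rm=R.from_rotvec(np.ravel(p['rvec'])).as_matrix();t=np.ravel(p['tvec'])
    d=np.linalg.inv(p['mtx'])@np.array([xy[0],xy[1],1.]);d=Rm.T@d
    return -Rm.T@t,d/np.linalg.norm(d)
def atz(p,xy,z):
    o,d=ray(p,xy);return o+d*(z-o[2])/d[2]
E
python3 - <<'E'
from h import *
s=robot.get_state();print({k:np.round(v,3) for k,v in s.items()})
for c in ['scene','side']:
    p=grab_frame(c);save(p,c+'0.png')
    for q in ['lever_press','lever_tip','lever_pivot','bar_grip']:
        for r in nets.place_of(p,q)[:2]: print(c,q,np.round(r['xy'],1),round(r['confidence'],2),np.round(atz(p,r['xy'],.165),4))
    for q,z in [('bottle_center',.088),('coil_center',.017),('tipbox_center',.018)]:
        for r in nets.place_of(p,q)[:1]: print(c,q,np.round(r['xy'],1),round(r['confidence'],2),np.round(atz(p,r['xy'],z),4))
E
```

```text
{'time_s': np.float64(0.0), 'joint_pos': array([ 1.322,  0.333, -0.065,  1.461,  0.022,  1.35 , -0.089]), 'qd': array([-0.002,  0.001, -0.001, -0.002, -0.   ,  0.001,  0.001]), 'effort': array([-1.0000e-03, -6.2326e+01,  2.4000e-02, -3.8990e+01, -6.1000e-02,
        4.0000e-02,  0.0000e+00]), 'ee_pos': array([ 0.14 , -0.609,  0.192]), 'orientation': array([-3.14 ,  0.   ,  0.226]), 'ft_force': array([ 0.49 ,  0.301, -0.69 ]), 'torque': array([0.074, 0.004, 0.017]), 'width': np.float64(0.087)}
scene lever_press [227.4 176.3] 0.65 [0.5439 0.0015 0.165 ]
scene lever_tip [207.4 182. ] 0.62 [ 0.5457 -0.0397  0.165 ]
scene lever_pivot [270.8 162.3] 0.94 [0.5349 0.0978 0.165 ]
scene bar_grip [216.8 154.2] 0.78 [0.4716 0.0016 0.165 ]
scene bottle_center [347.8 251.1] 0.71 [0.7387 0.1725 0.088 ]
scene coil_center [251.7 241.1] 0.72 [0.6058 0.0302 0.017 ]
scene tipbox_center [274.2 295.9] 0.64 [0.7419 0.0247 0.018 ]
side lever_press [236.4 180.4] 0.76 [0.5573 0.0118 0.165 ]
side lever_tip [244.5 200.5] 0.89 [ 0.5441 -0.0504  0.165 ]
side lever_pivot [205.5 160.6] 0.9 [0.5297 0.1047 0.165 ]
side lever_pivot [245.1 197.2] 0.59 [ 0.5493 -0.0424  0.165 ]
side bar_grip [196. 196.] 0.62 [0.47   0.0045 0.165 ]
side bottle_center [273.3 151.8] 0.57 [0.7314 0.1666 0.088 ]
side coil_center [244.8 198.8] 0.74 [0.6218 0.1125 0.017 ]
side tipbox_center [305.1 206. ] 0.73 [0.7355 0.0194 0.018 ]
```

View pics/scene0.png

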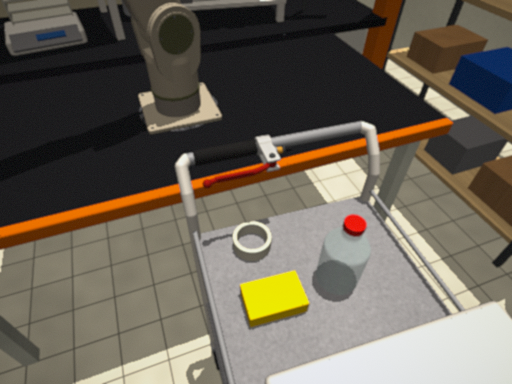

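View pics/side0.png

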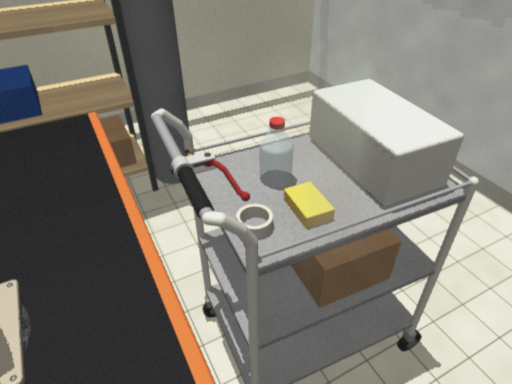

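Scene picture: lever runs from ball (207,183) to clamp (268,155); coil (252,242), box (274,296), bottle (345,260). Side picture: ball (245,197), clamp (200,158), coil (255,220), so the net's coil fix in the side view was off. I'll refine the lever with zooms and a rigid fit.

Run:
```python
from h import *
ims=[];P={}
for c,(x0,y0) in [('scene',(180,120)),('side',(150,120))]:
    p=grab_frame(c);P[c]=p
    t=nets.trace(p,'lever_press')
    im=p['pixels'][:,:,::-1].copy()
    if t: print(c,t[0]['rect'],t[0]['confidence'],t[0]['region'].sum())
    hsv=cv2.cvtColor(im,cv2.COLOR_BGR2HSV)
    m=((hsv[...,0]<8)|(hsv[...,0]>172))&(hsv[...,1]>150)&(hsv[...,2]>80)
    n,l,st,ce=cv2.connectedComponentsWithStats(m.astype('uint8'))
    for i in range(1,n):
        if st[i,4]>30: print(st[i],ce[i])
    cr=cv2.resize(im[y0:y0+110,x0:x0+130],None,fx=5,fy=5,interpolation=cv2.INTER_CUBIC)
    cv2.imwrite('pics/z_'+c+'.png',cr)
```

```text
scene [239.7, 176.3, 75.6, 27.2] 0.86 572
[204 163  67  24 302] [236.37086093 174.4602649 ]
[344 215  22  21 371] [354.23719677 224.70889488]
side [224.6, 181.7, 49.7, 40.4] 0.63 372
[270 118  14   7  77] [276.23376623 120.76623377]
[209 161  40  39 213] [230.70892019 179.6713615 ]
```

```bash
ls pics
```

```text
scene0.png
side0.png
z_scene.png
z_side.png
```

View pics/z_scene.png

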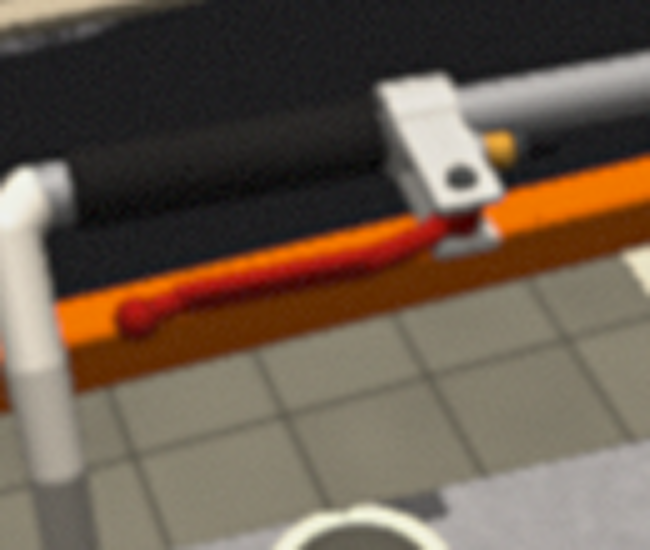

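View pics/z_side.png

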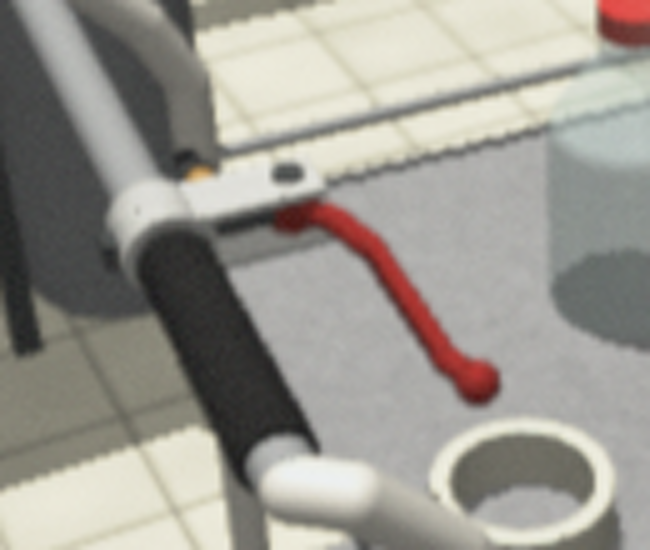

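Run:
```python
from h import *
from scipy.optimize import least_squares
P={c:grab_frame(c) for c in ['scene','side']}
def proj(p,X): return cv2.projectPoints(np.array(X,float).reshape(-1,1,3),p['rvec'],p['tvec'],p['mtx'],None)[0].reshape(-1,2)
b={'scene':(207.1,182.7),'side':(245.1,195.6)}
f=lambda X:np.concatenate([(proj(P[c],X)-b[c]).ravel() for c in P])
r=least_squares(f,[.545,-.04,.165]);print('ball tri',r.x.round(4),r.fun.round(2))
for c in P: print(c,atz(P[c],b[c],.165).round(4), 'cam',ray(P[c],b[c])[0].round(2))
# red pixels to plane z=.165
for c in P:
    im=P[c]['pixels'][:,:,::-1];hsv=cv2.cvtColor(im,cv2.COLOR_BGR2HSV)
    m=((hsv[...,0]<8)|(hsv[...,0]>172))&(hsv[...,1]>140)&(hsv[...,2]>70)
    n,l,st,ce=cv2.connectedComponentsWithStats(m.astype('uint8'))
    y,x,w,h={'scene':(175,233,0,0),'side':(180,231,0,0)}[c]
    i=max(range(1,n),key=lambda i:st[i,4] if abs(ce[i][0]-x)<15 and abs(ce[i][1]-y)<15 else 0)
    ys,xs=np.where(l==i)
    Q=np.array([atz(P[c],q,.165) for q in zip(xs,ys)])
    for y0 in np.arange(-.05,.13,.01):
        s=Q[(Q[:,1]>=y0)&(Q[:,1]<y0+.01)]
        if len(s): print(c,round(y0+.005,3),len(s),s[:,0].mean().round(4),s[:,0].min().round(4),s[:,0].max().round(4))
```

```text
ball tri [ 0.55   -0.0412  0.1677] [ 0.02 -0.03  0.02  0.02]
scene [ 0.5474 -0.0408  0.165 ] cam [ 1.02 -0.13  0.63]
side [ 0.5514 -0.0382  0.165 ] cam [ 0.31 -0.55  0.64]
scene -0.045 31 0.5496 0.5387 0.5593
scene -0.035 29 0.5476 0.5401 0.5574
scene -0.025 23 0.5448 0.538 0.5508
scene -0.015 23 0.5435 0.5373 0.5508
scene -0.005 19 0.5434 0.538 0.5482
scene 0.005 20 0.5438 0.5386 0.5489
scene 0.015 22 0.5453 0.5393 0.5536
scene 0.025 23 0.5463 0.54 0.555
scene 0.035 19 0.546 0.5407 0.551
scene 0.045 23 0.5473 0.5407 0.5572
scene 0.055 24 0.549 0.5421 0.5558
scene 0.065 23 0.5472 0.54 0.5538
scene 0.075 22 0.5447 0.5371 0.5511
scene 0.085 25 0.5415 0.5335 0.5504
scene 0.095 11 0.5389 0.5349 0.5449
side -0.045 17 0.5497 0.5448 0.5556
side -0.035 26 0.5513 0.5441 0.5583
side -0.025 19 0.5477 0.5427 0.5543
side -0.015 14 0.5474 0.5436 0.5513
side -0.005 14 0.548 0.5442 0.552
side 0.005 13 0.5486 0.5448 0.5527
side 0.015 13 0.5491 0.5454 0.5534
side 0.025 13 0.5495 0.546 0.553
side 0.035 12 0.5504 0.5467 0.5537
side 0.045 10 0.5511 0.5477 0.5544
side 0.055 12 0.551 0.5466 0.5552
side 0.065 15 0.55 0.5454 0.5548
side 0.075 15 0.5477 0.5428 0.5523
side 0.085 24 0.5412 0.5264 0.5512
side 0.095 27 0.5364 0.5259 0.5486
```

```bash
cat >> h.py <<'E'
def plan(pos,yaw):
    s=robot.get_state();R0=R.from_euler('xyz',s['orientation']);Rt=R.from_euler('xyz',[np.pi,0,yaw])
    tr=R0.inv().apply(np.array(pos)-s['ee_pos'])*1000
    tw=np.degrees((R0.inv()*Rt).as_rotvec())
    print('t',round(s['time_s'],3),'pos',s['ee_pos'].round(4),'F',s['ft_force'].round(2),'w',round(s['width'],4));print('travel',tr.round(1),'twist',tw.round(1))
E
python3 - <<'E'
from h import *
plan([.60,.004,.35],1.5)
plan([.14,-.609,.35],.226)
E
```

```text
t 1.1 pos [ 0.14   -0.6091  0.1924] F [ 0.48 -0.28 -0.26] w 0.0873
travel [ 585.7 -494.6 -157.6] twist [  0.  -0. -73.]
t 1.1 pos [ 0.14   -0.6091  0.1924] F [ 0.48 -0.28 -0.26] w 0.0873
travel [ 1.000e-01 -1.000e-01 -1.576e+02] twist [ 0. -0. -0.]
```

Call:
drive_tool --series '[{"travel": [0, 0, -55], "twist": [0, 0, 0], "grip": -1}, {"travel": [0, 0, -110], "twist": [0, 0, 0], "grip": -1}, {"travel": [20, -15, -158], "twist": [0, 0, -5], "grip": -1}, {"travel": [60, -50, -158], "twist": [0, 0, -11], "grip": -1}, {"travel": [105, -85, -158], "twist": [0, 0, -17], "grip": -1}]' --grip_force 20

```text
time_s: 1.72
ee_pos: [0.2238, -0.5019, 0.3509]
orientation: [3.14, 0.0, 0.525]
ft_force: [0.7, -0.1, 1.2]
width: 0.0452
```

```bash
python3 -c "
from h import *
plan([.60,.004,.35],1.5)"
```

```text
t 1.725 pos [ 0.2238 -0.5019  0.3509] F [ 0.71 -0.06  1.21] w 0.0452
travel [ 5.791e+02 -2.494e+02  4.000e-01] twist [  0.1   0.  -55.9]
```

Call:
drive_tool --series '[{"travel": [53, -23, 0], "twist": [0, 0, -5], "grip": -1}, {"travel": [106, -46, 0], "twist": [0, 0, -11], "grip": -1}, {"travel": [159, -69, 0], "twist": [0, 0, -17], "grip": -1}, {"travel": [212, -92, 0], "twist": [0, 0, -23], "grip": -1}, {"travel": [265, -115, 0], "twist": [0, 0, -29], "grip": -1}]'

```text
time_s: 2.35
ee_pos: [0.3963, -0.268, 0.3509]
orientation: [3.14, 0.001, 1.034]
ft_force: [0.9, -0.8, 0.1]
width: 0.0014
```

```bash
python3 -c "
from h import *
plan([.60,.004,.35],1.5)"
```

```text
t 2.35 pos [ 0.3963 -0.268   0.3509] F [ 0.86 -0.77  0.06] w 0.0014
travel [337.9  36.    0.6] twist [  0.1   0.1 -26.7]
```

Call:
drive_tool --series '[{"travel": [55, 6, 0], "twist": [0, 0, -5], "grip": -1}, {"travel": [110, 12, 0], "twist": [0, 0, -10], "grip": -1}, {"travel": [165, 18, 0], "twist": [0, 0, -15], "grip": -1}, {"travel": [220, 24, 0], "twist": [0, 0, -20], "grip": -1}, {"travel": [275, 30, 0], "twist": [0, 0, -26], "grip": -1}]'

```text
time_s: 2.98
ee_pos: [0.5636, -0.0457, 0.3509]
orientation: [3.14, 0.002, 1.49]
ft_force: [0.3, -0.9, 0.1]
width: 0.0006
```

```bash
python3 -c "
from h import *
plan([.60,.004,.28],1.5)"
```

```text
t 2.975 pos [ 0.5636 -0.0457  0.3509] F [ 0.29 -0.94  0.11] w 0.0006
travel [52.6 32.2 70.9] twist [ 0.1  0.1 -0.6]
```

Call:
drive_tool --series '[{"travel": [20, 15, 0], "twist": [0, 0, -0.6], "grip": -1}, {"travel": [53, 32, 0], "twist": [0, 0, -0.6], "grip": -1}, {"travel": [53, 32, 25], "twist": [0, 0, -0.6], "grip": -1}, {"travel": [53, 32, 70], "twist": [0, 0, -0.6], "grip": -1}, {"travel": [53, 32, 70], "twist": [0, 0, -0.6], "grip": -1}]'

```text
time_s: 3.6
ee_pos: [0.5983, 0.0037, 0.2781]
orientation: [-3.138, 0.003, 1.501]
ft_force: [0.3, -0.2, 0.3]
width: 0.0004
```

Run:
```python
from h import *
plan([.60,.004,.15],1.5)
for c in ['scene','side','wrist']:
    p=grab_frame(c);save(p,c+'1.png')
    if c!='wrist':
        for q in ['lever_press','lever_tip']:
            for r in nets.place_of(p,q)[:1]: print(c,q,np.round(r['xy'],1),round(r['confidence'],2),np.round(atz(p,r['xy'],.165),4))
```

```text
t 3.6 pos [0.5983 0.0037 0.2781] F [ 0.31 -0.15  0.32] w 0.0004
travel [  0.8   2.2 128.1] twist [-0.2  0.2  0. ]
scene lever_press [226.4 176.9] 0.63 [ 0.5448 -0.0009  0.165 ]
scene lever_tip [204.4 182.4] 0.7 [ 0.5448 -0.0454  0.165 ]
side lever_press [232.7 180.3] 0.75 [0.551  0.0155 0.165 ]
side lever_tip [248.  198.1] 0.85 [ 0.5529 -0.0473  0.165 ]
```

View pics/scene1.png

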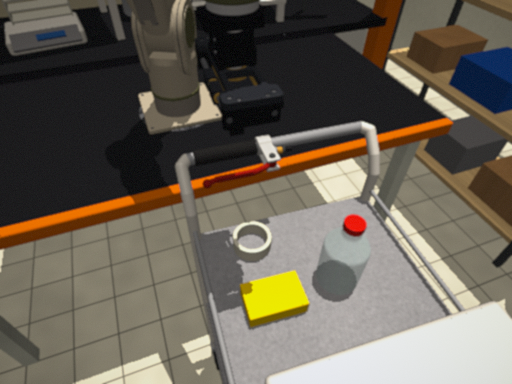

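View pics/wrist1.png

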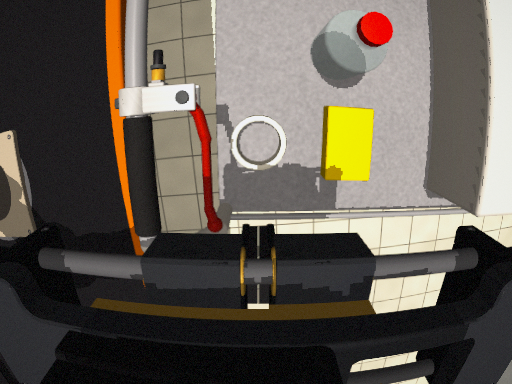

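View pics/side1.png

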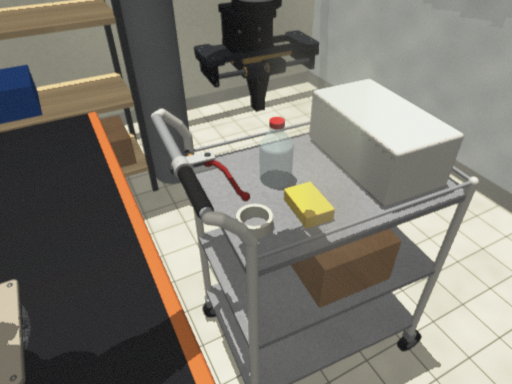

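Run:
```python
from h import *
s=robot.get_state()
for c in ['scene','side']:
    p=grab_frame(c)
    print(c,cv2.projectPoints(np.array([s['ee_pos'],[.5467,.006,.165],[.549,-.04,.165],s['ee_pos']+[0,0,.15]]),p['rvec'],p['tvec'],p['mtx'],None)[0].reshape(-1,2).round(1).tolist(), ray(p,(256,192)))
w=grab_frame('wrist');print(w['mount'].round(3),w['mtx'])
M=w['mount'];R0=R.from_euler('xyz',s['orientation'])
def pw(X):
    t=R0.inv().apply(np.array(X)-s['ee_pos']);c=np.linalg.inv(M)@np.r_[t,1];c=c[:3]
    th=np.arctan2(np.hypot(c[0],c[1]),c[2]);a=np.arctan2(c[1],c[0]);f=w['mtx'][0,0]
    return (w['mtx'][:2,2]+f*th*np.array([np.cos(a),np.sin(a)])).round(1)
for X in [s['ee_pos'],[.5467,.006,.165],[.549,-.04,.165],[.61,.03,.034]]: print(X,pw(X))
```

```text
scene [[236.8, 145.4], [230.0, 176.7], [207.7, 183.2], [234.1, 54.2]] (array([ 1.02468483, -0.13328188,  0.63205993]), array([-0.64598119,  0.26358909, -0.7164001 ]))
side [[257.1, 124.3], [232.8, 183.6], [244.4, 196.5], [256.4, 40.3]] (array([ 0.30829271, -0.55072452,  0.63521411]), array([ 0.35737013,  0.68800091, -0.63161804]))
[[-0.    -0.96  -0.279  0.075]
 [ 1.    -0.001  0.    -0.   ]
 [-0.001 -0.279  0.96  -0.193]
 [ 0.     0.     0.     1.   ]] [[297.31863964   0.         257.76565566]
 [  0.         297.31863964 193.66450956]
 [  0.           0.           1.        ]]
[0.60040336 0.00446771 0.28226892] [257.9 220.3]
[0.5467, 0.006, 0.165] [207.9 182.4]
[0.549, -0.04, 0.165] [214.7 221.8]
[0.61, 0.03, 0.034] [262.4 142.2]
```

Run:
```python
from h import *
p=grab_frame('side');q=grab_frame('scene');print(robot.get_state()['ee_pos'])
a=cv2.resize(p['pixels'][60:200,190:320],None,fx=3,fy=4);b=cv2.resize(q['pixels'][60:200,190:320],None,fx=3,fy=4)
im=np.hstack([a,b]);im=np.clip(im.astype(float)*1.8,0,255).astype('uint8');cv2.imwrite('pics/zz.png',im[:,:,::-1])
```

```text
[0.59993013 0.0043565  0.28109262]
```

View pics/zz.png

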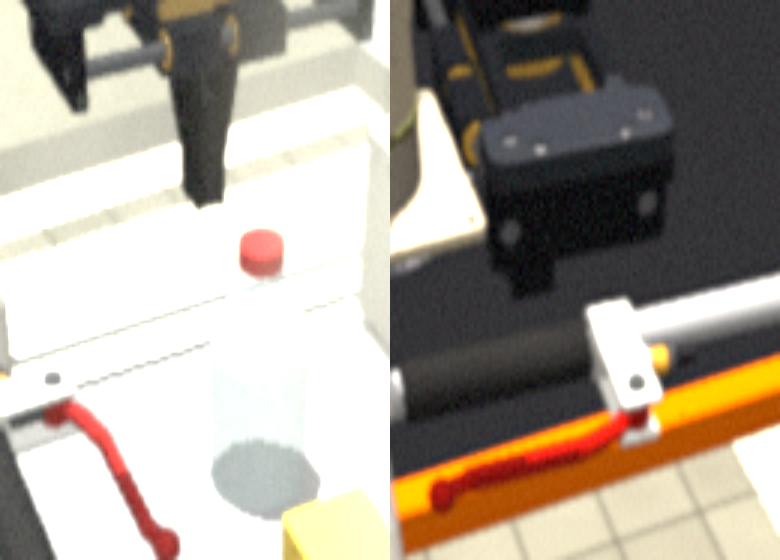

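Run:
```python
from h import *
from scipy.optimize import least_squares
P={c:grab_frame(c) for c in ['scene','side']}
s=robot.get_state()
b={'scene':(237,132.),'side':(258.2,110.5)}
f=lambda X:np.concatenate([(cv2.projectPoints(X.reshape(1,1,3),P[c]['rvec'],P[c]['tvec'],P[c]['mtx'],None)[0].ravel()-b[c]) for c in P])
r=least_squares(f,[.6,0,.28]);print(r.x.round(4),r.fun.round(2))
w=grab_frame('wrist');M=w['mount']
for z in [0,-.01,-.02,-.03]:
    c=(np.linalg.inv(M)@np.array([0,0,z,1]))[:3]
    th=np.arctan2(np.hypot(c[0],c[1]),c[2]);print(z,193.66+297.3*th*np.sign(c[1]))
cv2.imwrite('pics/zw.png',np.clip(cv2.resize(w['pixels'][130:330,160:360],None,fx=3,fy=3)[:,:,::-1]*1.5,0,255).astype('uint8'))
```

```text
[0.6026 0.0046 0.3097] [-0.1   0.21 -0.16 -0.21]
0 220.31620031931274
-0.01 225.79554755325833
-0.02 231.81293635160216
-0.03 238.44596351130158
```

View pics/zw.png

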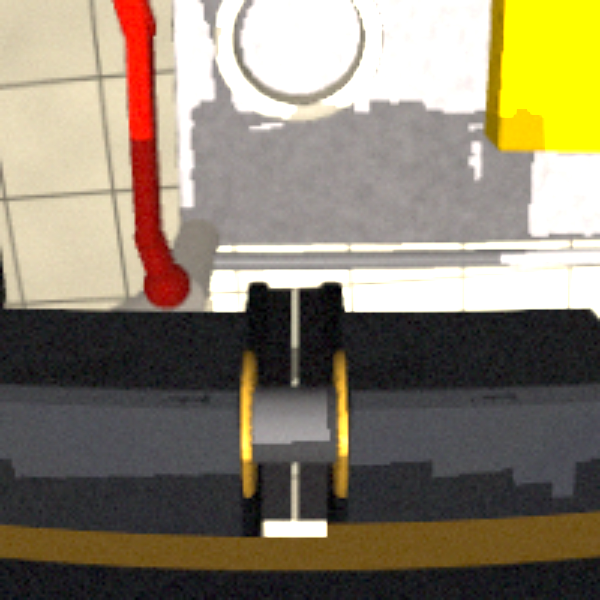

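Tip in the pictures (side (258,111), scene (237,132), wrist (258,225)) triangulates about 25 mm above the reported TCP, so I'll descend further and check visually.

Call:
drive_tool --series '[{"travel": [0, 0, 35], "twist": [0, 0, 0], "grip": -1}, {"travel": [0, 0, 80], "twist": [0, 0, 0], "grip": -1}, {"travel": [0, 0, 125], "twist": [0, 0, 0], "grip": -1}, {"travel": [0, 0, 150], "twist": [0, 0, 0], "grip": -1}, {"travel": [0, 0, 150], "twist": [0, 0, 0], "grip": -1}]'

```text
time_s: 4.97
ee_pos: [0.5988, 0.0038, 0.1292]
orientation: [-3.14, 0.002, 1.501]
ft_force: [-0.1, 0.1, -0.1]
width: 0.0008
```

Run:
```python
from h import *
p=grab_frame('side');q=grab_frame('scene');s=robot.get_state();print(s['ee_pos'],s['ft_force'],s['time_s'])
for c in (p,q): print(cv2.projectPoints(np.array([s['ee_pos']]),c['rvec'],c['tvec'],c['mtx'],None)[0].ravel())
a=cv2.resize(p['pixels'][110:250,190:320],None,fx=3,fy=4);b=cv2.resize(q['pixels'][110:250,190:320],None,fx=3,fy=4)
im=np.hstack([a,b]);im=np.clip(im.astype(float)*1.8,0,255).astype('uint8');cv2.imwrite('pics/zz2.png',im[:,:,::-1])
```

```text
[0.60062583 0.00418446 0.13202633] [ 1.31972599 -0.16144559  0.70797321] 5.075
[257.74406277 189.03052483]
[238.56362768 207.36010641]
```

View pics/zz2.png

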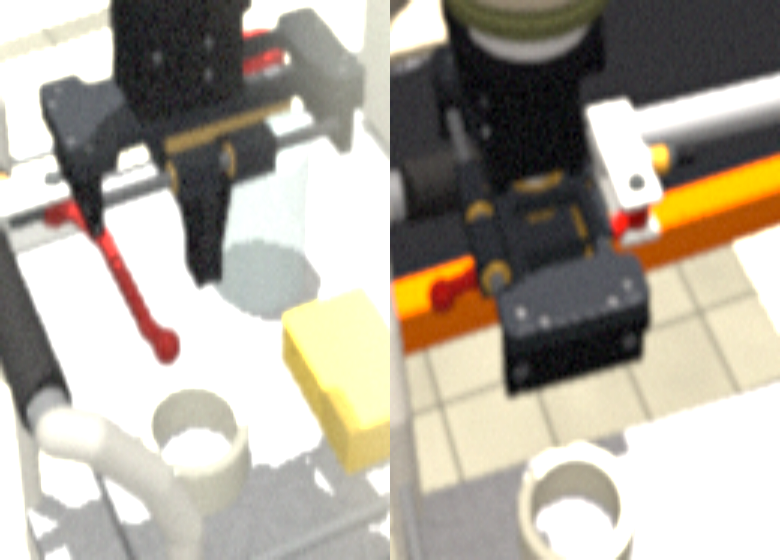

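Run:
```python
from h import *
p=grab_frame('side');q=grab_frame('scene')
o,d=ray(p,(221.5,167.5));
for x in [.505,.51]: print('inner end', o+d*(x-o[0])/d[0])
o,d=ray(p,(258.3,180.5))
for x in [.595,.6,.605]:print('tip',o+d*(x-o[0])/d[0])
o,d=ray(q,(190+ (517-390)/3,110+393/4))
for x in [.69,.695]:print('outer plate',o+d*(x-o[0])/d[0])
o,d=ray(q,(190+ (640-390)/3,110+355/4))
for x in [.69,.695]:print('outer plate',o+d*(x-o[0])/d[0])
```

```text
inner end [ 0.505      -0.04738238  0.25128561]
inner end [ 0.51       -0.03458819  0.24152673]
tip [ 0.595      -0.00910338  0.16504233]
tip [6.00000000e-01 3.42162177e-04 1.56842825e-01]
tip [0.605      0.0097877  0.14864332]
outer plate [ 0.69       -0.03471821  0.23927567]
outer plate [ 0.695      -0.0361907   0.24514364]
outer plate [0.69       0.0328777  0.23513877]
outer plate [0.695      0.03039537 0.24106855]
```

Call:
drive_tool --series '[{"travel": [0, -4, 4], "twist": [0, 0, 0], "grip": -1}, {"travel": [0, -8, 8], "twist": [0, 0, 0], "grip": -1}, {"travel": [0, -12, 8], "twist": [0, 0, 0], "grip": -1}, {"travel": [0, -16, 8], "twist": [0, 0, 0], "grip": -1}, {"travel": [0, -20, 8], "twist": [0, 0, 0], "grip": -1}]'

```text
time_s: 5.8
ee_pos: [0.5809, 0.0056, 0.1246]
orientation: [3.137, 0.002, 1.501]
ft_force: [0.1, -0.4, -0.1]
width: 0.0003
```

```bash
cat > st.py <<'E'
from h import *
s=robot.get_state();print(round(s['time_s'],3),s['ee_pos'].round(4),s['orientation'].round(4),s['ft_force'].round(2),s['torque'].round(2))
E
python3 st.py
```

```text
5.8 [0.5809 0.0056 0.1246] [3.1374e+00 2.1000e-03 1.5008e+00] [ 0.12 -0.38 -0.13] [-0.05 -0.16 -0.05]
```

Call:
drive_tool --series '[{"travel": [0, -2, 0], "twist": [0, 0, 0], "grip": -1}, {"travel": [0, -4, 0], "twist": [0, 0, 0], "grip": -1}, {"travel": [0, -6, 0], "twist": [0, 0, 0], "grip": -1}, {"travel": [0, -8, 0], "twist": [0, 0, 0], "grip": -1}, {"travel": [0, -10, 0], "twist": [0, 0, 0], "grip": -1}]'

```text
time_s: 6.42
ee_pos: [0.5708, 0.0063, 0.1245]
orientation: [3.137, 0.002, 1.501]
ft_force: [-0.1, 0.6, 0.0]
width: 0.0002
```

Call:
drive_tool --series '[{"travel": [0, -1, 0], "twist": [0, 0, 0], "grip": -1}, {"travel": [0, -2, 0], "twist": [0, 0, 0], "grip": -1}, {"travel": [0, -3, 0], "twist": [0, 0, 0], "grip": -1}, {"travel": [0, -4, 0], "twist": [0, 0, 0], "grip": -1}, {"travel": [0, -5, 0], "twist": [0, 0, 0], "grip": -1}]'

```text
time_s: 7.05
ee_pos: [0.5657, 0.0067, 0.1245]
orientation: [3.138, 0.002, 1.501]
ft_force: [0.8, 0.9, 0.5]
width: 0.0002
```

```bash
python3 st.py
```

```text
7.05 [0.5657 0.0067 0.1245] [3.1375e+00 2.0000e-03 1.5008e+00] [0.75 0.86 0.52] [-0.04 -0.09  0.01]
```

Call:
drive_tool --series '[{"travel": [0, -1, 0], "twist": [0, 0, 0], "grip": -1}, {"travel": [0, -2, 0], "twist": [0, 0, 0], "grip": -1}, {"travel": [0, -3, 0], "twist": [0, 0, 0], "grip": -1}, {"travel": [0, -4, 0], "twist": [0, 0, 0], "grip": -1}, {"travel": [0, -5, 0], "twist": [0, 0, 0], "grip": -1}]'

```text
time_s: 7.68
ee_pos: [0.5607, 0.007, 0.1245]
orientation: [3.137, 0.002, 1.501]
ft_force: [-0.1, -0.8, 0.1]
width: 0.0006
```

```bash
python3 st.py
```

```text
7.675 [0.5607 0.007  0.1245] [3.1375e+00 2.0000e-03 1.5008e+00] [-0.15 -0.84  0.14] [-0.01 -0.1  -0.06]
```

Call:
drive_tool --series '[{"travel": [0, -1, 0], "twist": [0, 0, 0], "grip": -1}, {"travel": [0, -2, 0], "twist": [0, 0, 0], "grip": -1}, {"travel": [0, -3, 0], "twist": [0, 0, 0], "grip": -1}, {"travel": [0, -4, 0], "twist": [0, 0, 0], "grip": -1}, {"travel": [0, -5, 0], "twist": [0, 0, 0], "grip": -1}]'

```text
time_s: 8.3
ee_pos: [0.5558, 0.0071, 0.1246]
orientation: [3.137, 0.002, 1.5]
ft_force: [2.3, -2.8, 0.5]
width: 0.0002
```

```bash
python3 st.py;python3 - <<'E'
from h import *
p=grab_frame('side');q=grab_frame('wrist')
a=cv2.resize(p['pixels'][110:250,190:320],None,fx=3,fy=4);b=cv2.resize(q['pixels'][100:240,160:290],None,fx=3,fy=4)
im=np.hstack([a,b]);im=np.clip(im.astype(float)*1.8,0,255).astype('uint8');cv2.imwrite('pics/zz3.png',im[:,:,::-1])
E
```

```text
8.3 [0.5558 0.0071 0.1246] [3.1370e+00 2.2000e-03 1.5005e+00] [ 2.25 -2.77  0.51] [-0.57 -0.68 -0.03]
```

View pics/zz3.png

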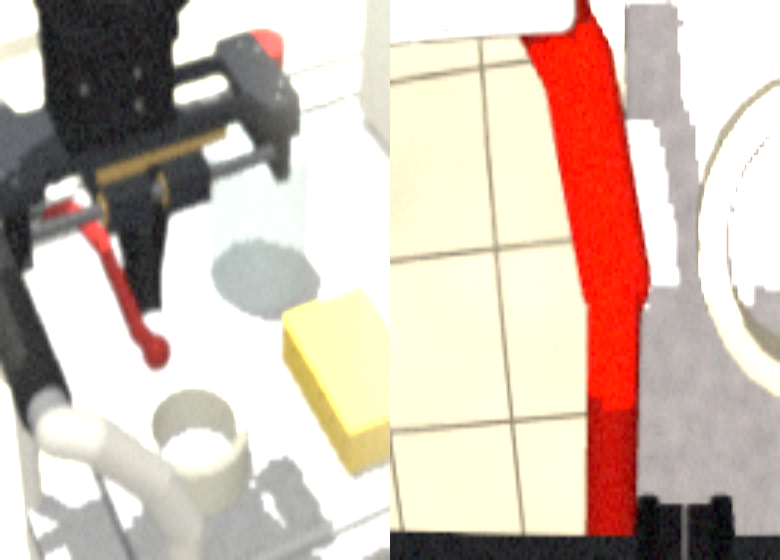

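Call:
drive_tool --series '[{"travel": [-0.8, -0.8, 0], "twist": [0, 0, 0.5], "grip": -1}, {"travel": [-1.1, -1.6, 0], "twist": [0, 0, 1], "grip": -1}, {"travel": [-1.4, -2.4, 0], "twist": [0, 0, 1.5], "grip": -1}, {"travel": [-1.7, -3.2, 0], "twist": [0, 0, 2], "grip": -1}, {"travel": [-2, -4, 0], "twist": [0, 0, 2.4], "grip": -1}]'

```text
time_s: 9.02
ee_pos: [0.5515, 0.0059, 0.1246]
orientation: [3.137, 0.002, 1.459]
ft_force: [2.6, 0.8, 0.1]
width: 0.0006
```

```bash
python3 st.py
```

```text
9.025 [0.5515 0.0059 0.1246] [3.1371e+00 1.6000e-03 1.4585e+00] [2.56 0.82 0.06] [ 0.23 -0.61 -0.06]
```

Free travel, about 2.6 N. Continuing along the arc.

Call:
drive_tool --series '[{"travel": [-0.2, -0.8, 0], "twist": [0, 0, 0.5], "grip": -1}, {"travel": [-0.4, -1.6, 0], "twist": [0, 0, 1], "grip": -1}, {"travel": [-0.6, -2.4, 0], "twist": [0, 0, 1.5], "grip": -1}, {"travel": [-0.8, -3.2, 0], "twist": [0, 0, 2], "grip": -1}, {"travel": [-1, -4, 0], "twist": [0, 0, 2.4], "grip": -1}]'

```text
time_s: 9.65
ee_pos: [0.5475, 0.0051, 0.1246]
orientation: [3.137, 0.002, 1.416]
ft_force: [3.3, -0.2, 0.0]
width: 0.0003
```

Call:
drive_tool --series '[{"travel": [-0.2, -0.6, 0], "twist": [0, 0, 0.4], "grip": -1}, {"travel": [-0.4, -1.2, 0], "twist": [0, 0, 0.8], "grip": -1}, {"travel": [-0.5, -1.8, 0], "twist": [0, 0, 1.2], "grip": -1}, {"travel": [-0.7, -2.4, 0], "twist": [0, 0, 1.5], "grip": -1}, {"travel": [-0.8, -3, 0], "twist": [0, 0, 1.8], "grip": -1}]'

```text
time_s: 10.28
ee_pos: [0.5446, 0.0047, 0.1247]
orientation: [3.136, 0.001, 1.384]
ft_force: [3.9, -0.1, -0.7]
width: 0.0005
```

```bash
python3 st.py
```

```text
10.275 [0.5446 0.0047 0.1247] [3.1362e+00 1.5000e-03 1.3841e+00] [ 3.93 -0.12 -0.65] [-0.18 -1.18 -0.02]
```

Call:
drive_tool --series '[{"travel": [-0.1, -0.4, 0], "twist": [0, 0, 0.3], "grip": -1}, {"travel": [-0.2, -0.8, 0], "twist": [0, 0, 0.5], "grip": -1}, {"travel": [-0.3, -1.2, 0], "twist": [0, 0, 0.7], "grip": -1}, {"travel": [-0.4, -1.6, 0], "twist": [0, 0, 1.0], "grip": -1}, {"travel": [-0.5, -2, 0], "twist": [0, 0, 1.2], "grip": -1}]'

```text
time_s: 10.9
ee_pos: [0.5432, 0.0045, 0.1247]
orientation: [3.135, 0.001, 1.363]
ft_force: [8.1, -1.0, -3.3]
width: 0.0003
```

Call:
drive_tool --series '[{"travel": [-0.1, -0.4, 0], "twist": [0, 0, 0.3], "grip": -1}, {"travel": [-0.2, -0.8, 0], "twist": [0, 0, 0.5], "grip": -1}, {"travel": [-0.3, -1.2, 0], "twist": [0, 0, 0.7], "grip": -1}, {"travel": [-0.4, -1.6, 0], "twist": [0, 0, 1.0], "grip": -1}, {"travel": [-0.5, -2, 0], "twist": [0, 0, 1.2], "grip": -1}]'

```text
time_s: 11.52
ee_pos: [0.5423, 0.0042, 0.1248]
orientation: [3.132, -0.0, 1.341]
ft_force: [9.9, -1.2, -4.5]
width: 0.0008
```

```bash
python3 st.py
```

```text
11.525 [0.5423 0.0042 0.1248] [ 3.1324 -0.      1.3411] [ 9.9  -1.25 -4.55] [-0.15 -2.48 -0.09]
```

Call:
drive_tool --series '[{"travel": [-0.1, -1.4, 0], "twist": [0, 0, 0], "grip": -1}, {"travel": [-0.2, -1.8, 0], "twist": [0, 0, 0], "grip": -1}, {"travel": [-0.2, -2.2, 0], "twist": [0, 0, 0], "grip": -1}, {"travel": [-0.3, -2.6, 0], "twist": [0, 0, 0], "grip": -1}, {"travel": [-0.3, -2.8, 0], "twist": [0, 0, 0], "grip": -1}]'

```text
time_s: 12.15
ee_pos: [0.5415, 0.0042, 0.125]
orientation: [3.128, -0.001, 1.34]
ft_force: [15.1, -0.7, -8.0]
width: 0.0005
```

```bash
python3 st.py
```

```text
12.15 [0.5415 0.0042 0.125 ] [ 3.1284e+00 -1.2000e-03  1.3403e+00] [15.12 -0.68 -8.  ] [-0.26 -3.38 -0.16]
```

Call:
drive_tool --series '[{"travel": [-0.1, -2.0, 0], "twist": [0, 0, 0], "grip": -1}, {"travel": [-0.1, -2.0, 0], "twist": [0, 0, 0], "grip": -1}, {"travel": [-0.1, -2.0, 0], "twist": [0, 0, 0], "grip": -1}, {"travel": [-0.1, -2.0, 0], "twist": [0, 0, 0], "grip": -1}, {"travel": [-0.1, -2.0, 0], "twist": [0, 0, 0], "grip": -1}]'

```text
time_s: 12.78
ee_pos: [0.5415, 0.0042, 0.125]
orientation: [3.124, -0.003, 1.34]
ft_force: [15.4, -1.2, -8.4]
width: 0.0007
```

```bash
python3 st.py
```

```text
12.775 [0.5415 0.0042 0.125 ] [ 3.1244e+00 -2.6000e-03  1.3397e+00] [15.4  -1.25 -8.41] [-0.26 -3.47 -0.13]
```

Call:
drive_tool --series '[{"travel": [-0.1, -2.0, 0], "twist": [0, 0, 0], "grip": -1}, {"travel": [-0.1, -2.0, 0], "twist": [0, 0, 0], "grip": -1}, {"travel": [-0.1, -2.0, 0], "twist": [0, 0, 0], "grip": -1}, {"travel": [-0.1, -2.0, 0], "twist": [0, 0, 0], "grip": -1}, {"travel": [-0.1, -2.0, 0], "twist": [0, 0, 0], "grip": -1}]'

```text
time_s: 13.4
ee_pos: [0.5415, 0.0042, 0.1251]
orientation: [3.12, -0.004, 1.339]
ft_force: [15.8, 0.2, -10.8]
width: 0.0004
```

Call:
drive_tool --series '[{"travel": [-0.1, -2.0, 0], "twist": [0, 0, 0], "grip": -1}, {"travel": [-0.1, -2.0, 0], "twist": [0, 0, 0], "grip": -1}, {"travel": [-0.1, -2.0, 0], "twist": [0, 0, 0], "grip": -1}, {"travel": [-0.1, -2.0, 0], "twist": [0, 0, 0], "grip": -1}, {"travel": [-0.1, -2.0, 0], "twist": [0, 0, 0], "grip": -1}]'

```text
time_s: 14.02
ee_pos: [0.5416, 0.0042, 0.1251]
orientation: [3.116, -0.005, 1.338]
ft_force: [15.6, -0.9, -9.8]
width: 0.0004
```

Call:
drive_tool --series '[{"travel": [-0.1, -2.0, 0], "twist": [0, 0, 0], "grip": -1}, {"travel": [-0.1, -2.0, 0], "twist": [0, 0, 0], "grip": -1}, {"travel": [-0.1, -2.0, 0], "twist": [0, 0, 0], "grip": -1}, {"travel": [-0.1, -2.0, 0], "twist": [0, 0, 0], "grip": -1}, {"travel": [-0.1, -2.0, 0], "twist": [0, 0, 0], "grip": -1}]'

```text
time_s: 14.65
ee_pos: [0.5418, 0.0042, 0.1252]
orientation: [3.112, -0.007, 1.337]
ft_force: [16.5, 0.0, -10.5]
width: 0.0002
```

```bash
python3 st.py
python3 - <<'E'
from h import *
p=grab_frame('side');q=grab_frame('wrist')
print(robot.get_state()['ft_force'])
a=cv2.resize(p['pixels'][110:250,190:320],None,fx=3,fy=4);b=cv2.resize(q['pixels'][100:240,130:260],None,fx=3,fy=4)
im=np.hstack([a,b]);im=np.clip(im.astype(float)*1.8,0,255).astype('uint8');cv2.imwrite('pics/zz4.png',im[:,:,::-1])
E
```

```text
14.65 [0.5418 0.0042 0.1252] [ 3.112  -0.0068  1.3374] [ 16.49   0.   -10.52] [-0.29 -3.62 -0.14]
[15.9374901  -0.94695954 -9.90702523]
```

View pics/zz4.png

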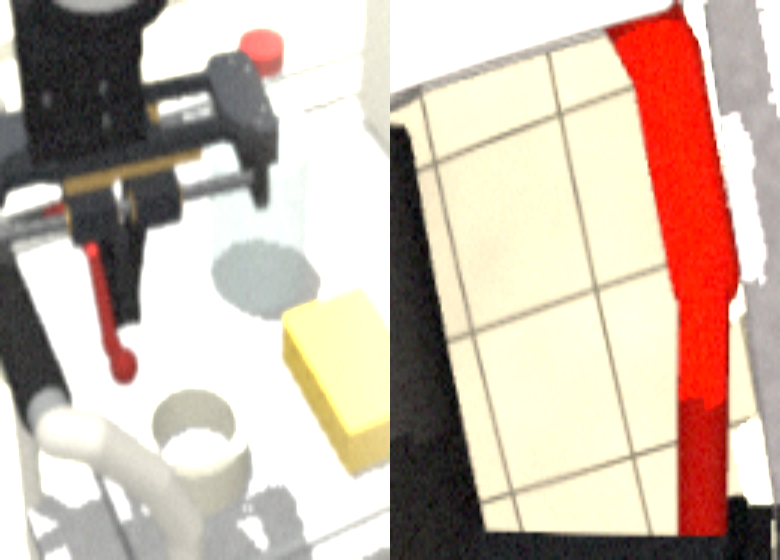

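Call:
drive_tool --series '[{"travel": [0, -1.2, 0], "twist": [0, 0, 0], "grip": -1}, {"travel": [0, -0.4, 0], "twist": [0, 0, 0], "grip": -1}, {"travel": [0.1, 0.5, 0], "twist": [0, 0, -0.4], "grip": -1}, {"travel": [0.3, 1.5, 0], "twist": [0, 0, -0.9], "grip": -1}, {"travel": [0.6, 2.5, 0], "twist": [0, 0, -1.5], "grip": -1}]'

```text
time_s: 15.38
ee_pos: [0.5446, 0.0045, 0.1251]
orientation: [3.112, -0.007, 1.364]
ft_force: [5.4, 0.9, -3.4]
width: 0.0002
```

Call:
drive_tool --series '[{"travel": [0.2, 0.8, 0], "twist": [0, 0, -0.5], "grip": -1}, {"travel": [0.4, 1.6, 0], "twist": [0, 0, -1], "grip": -1}, {"travel": [0.6, 2.4, 0], "twist": [0, 0, -1.5], "grip": -1}, {"travel": [0.8, 3.2, 0], "twist": [0, 0, -2], "grip": -1}, {"travel": [1, 4, 0], "twist": [0, 0, -2.4], "grip": -1}]'

```text
time_s: 16.0
ee_pos: [0.5487, 0.0048, 0.1252]
orientation: [3.111, -0.005, 1.406]
ft_force: [2.3, 1.6, -0.7]
width: 0.0006
```

```bash
python3 st.py; python3 -c "
from h import *
plan([.56,.006,.1246],1.5)"
```

```text
16.0 [0.5487 0.0048 0.1252] [ 3.1115 -0.0055  1.4063] [ 2.32  1.59 -0.69] [ 0.16 -0.59  0.03]
t 16.0 pos [0.5487 0.0048 0.1252] F [ 2.32  1.59 -0.69] w 0.0006
travel [ 3.1 10.9  0.9] twist [ 1.7 -0.2 -5.4]
```

Call:
drive_tool --series '[{"travel": [0.2, 0.8, 0], "twist": [0, 0, -0.5], "grip": -1}, {"travel": [0.4, 1.6, 0], "twist": [0, 0, -1], "grip": -1}, {"travel": [0.6, 2.4, 0], "twist": [0, 0, -1.5], "grip": -1}, {"travel": [0.8, 3.2, 0], "twist": [0, 0, -2], "grip": -1}, {"travel": [1, 4, 0], "twist": [0, 0, -2.4], "grip": -1}]'

```text
time_s: 16.62
ee_pos: [0.5528, 0.0052, 0.1253]
orientation: [3.111, -0.004, 1.449]
ft_force: [2.8, 0.9, -0.3]
width: 0.0005
```

Call:
drive_tool --series '[{"travel": [0.2, 0.8, 0], "twist": [0, 0, -0.5], "grip": -1}, {"travel": [0.4, 1.6, 0], "twist": [0, 0, -1], "grip": -1}, {"travel": [0.6, 2.4, 0], "twist": [0, 0, -1.5], "grip": -1}, {"travel": [0.8, 3.2, 0], "twist": [0, 0, -2], "grip": -1}, {"travel": [1, 4, 0], "twist": [0, 0, -2.4], "grip": -1}]'

```text
time_s: 17.25
ee_pos: [0.557, 0.0057, 0.1254]
orientation: [3.111, -0.003, 1.491]
ft_force: [1.7, 1.1, -0.7]
width: 0.0007
```

Call:
drive_tool --series '[{"travel": [0.2, 0.8, 0], "twist": [0, 0, 0], "grip": -1}, {"travel": [0.4, 1.6, 0], "twist": [0, 0, 0], "grip": -1}, {"travel": [0.6, 2.4, 0], "twist": [0, 0, 0], "grip": -1}, {"travel": [0.8, 3.2, 0], "twist": [0, 0, 0], "grip": -1}, {"travel": [1, 4, 0], "twist": [0, 0, 0], "grip": -1}]'

```text
time_s: 17.88
ee_pos: [0.561, 0.0063, 0.1255]
orientation: [3.111, -0.003, 1.491]
ft_force: [2.0, 1.2, -0.4]
width: 0.0004
```

Call:
drive_tool --series '[{"travel": [0, 1, 0], "twist": [0, 0, 0], "grip": -1}, {"travel": [0, 2, 0], "twist": [0, 0, 0], "grip": -1}, {"travel": [0, 3, 0], "twist": [0, 0, 0], "grip": -1}, {"travel": [0, 5, 0], "twist": [0, 0, 0], "grip": -1}, {"travel": [0, 7, 0], "twist": [0, 0, 0], "grip": -1}]'

```text
time_s: 18.5
ee_pos: [0.5681, 0.0057, 0.1257]
orientation: [3.112, -0.003, 1.491]
ft_force: [-0.8, -1.0, 0.3]
width: 0.0006
```

```bash
python3 st.py; python3 -c "
from h import *
plan([.60,.006,.30],1.5)"
```

```text
18.5 [0.5681 0.0057 0.1257] [ 3.1115e+00 -2.8000e-03  1.4910e+00] [-0.82 -0.97  0.33] [-0.07 -0.03 -0.04]
t 18.5 pos [0.5681 0.0057 0.1257] F [-0.82 -0.97  0.33] w 0.0006
travel [   3.4   37.  -173.3] twist [ 1.7 -0.2 -0.5]
```

Free of the lever. Retreat outward, then up.

Call:
drive_tool --series '[{"travel": [1, 15, 0], "twist": [0, 0, 0], "grip": -1}, {"travel": [2, 30, 0], "twist": [1, 0, 0], "grip": -1}, {"travel": [3, 36, -40], "twist": [1.7, 0, 0], "grip": -1}, {"travel": [3, 36, -90], "twist": [1.7, 0, 0], "grip": -1}, {"travel": [3, 36, -140], "twist": [1.7, 0, 0], "grip": -1}]'

```text
time_s: 19.12
ee_pos: [0.5998, 0.0058, 0.2681]
orientation: [3.142, -0.003, 1.491]
ft_force: [0.3, -0.3, 0.1]
width: 0.0006
```

Call:
drive_tool --series '[{"travel": [0, 0, -40], "twist": [0, 0, 0], "grip": -1}, {"travel": [0, 0, -60], "twist": [0, 0, 0], "grip": -1}, {"travel": [0, 0, -60], "twist": [0, 0, 0], "grip": -1}, {"travel": [0, 0, -60], "twist": [0, 0, 0], "grip": -1}, {"travel": [0, 0, -60], "twist": [0, 0, 0], "grip": -1}]'

```text
time_s: 19.75
ee_pos: [0.5994, 0.0054, 0.3268]
orientation: [-3.14, -0.003, 1.491]
ft_force: [-0.8, 0.4, 0.1]
width: 0.0003
```

```bash
python3 st.py
python3 - <<'E'
from h import *
p=grab_frame('scene');save(p,'scene9.png');a=cv2.imread('pics/scene0.png');b=cv2.imread('pics/scene9.png')
hsv=cv2.cvtColor(b,cv2.COLOR_BGR2HSV);m=((hsv[...,0]<8)|(hsv[...,0]>172))&(hsv[...,1]>150)&(hsv[...,2]>80)
n,l,st,ce=cv2.connectedComponentsWithStats(m.astype('uint8'))
for i in range(1,n):
    if st[i,4]>30: print(st[i],ce[i])
E
```

```text
19.75 [0.5994 0.0054 0.3268] [-3.1397e+00 -2.8000e-03  1.4911e+00] [-0.81  0.44  0.1 ] [-0.01 -0.1  -0.01]
[204 163  67  24 261] [239.32183908 173.68199234]
[344 215  22  21 369] [354.26829268 224.67208672]
```

View pics/scene9.png

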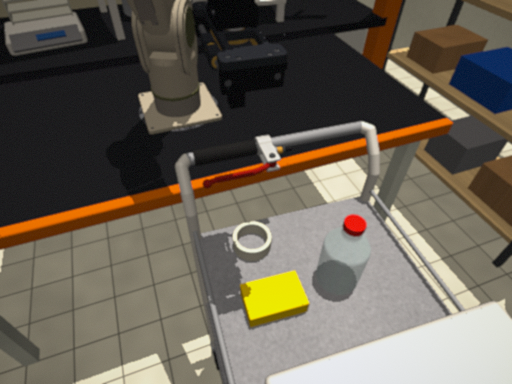

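The final picture shows the lever back at its original box (204–271, 163–187). The bottle, coil and yellow box are unmoved, and the gripper is well clear.

```bash
python3 -c "
from h import *
print(robot.job_done())"
```

```text
the job is handed in; nothing more can be done
None
```

The brake check is done and handed in at about 20 s; no verdict was reported.

- **Press:** I pressed the outer face of the lever with the backs of the shut fingers, following its arc. It took 2–4 N over the free travel, then the brake bit. I judge the lever angle then at about 0.17 rad, from the tool's travel rather than a direct reading.
- **Hold:** I kept it there for about 2.5 s at 15–16.5 N horizontally. The total force was 17–20 N, because 8–10 N of vertical force also built up. That is above the 15 N asked for but well under 35 N.
- **Release:** I eased it out at about 6 mm/s, with contact kept until it was at rest. I then withdrew outward and up.
- **Last checks:** The wrist force is about zero. In the scene picture the lever is back at its starting pixels and the bottle's cap is within half a pixel of where it was. The coil and yellow box look unmoved.

Two readings disagreed on the way. The cameras put the fingertips about 15–30 mm above the reported TCP, so I went lower and checked by picture. One network fix of the coil, in the side view, was wrong and I did not use it.

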